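# Return the stray nipple from the sample bin to its stock tray

### The arm

A 7-joint arm with a two-finger parallel gripper is mounted at the origin on the work surface. World frame = base frame: x ahead of the robot, y to its left, z up, the work surface at z = 0. Lengths are in m, angles in rad, forces in N, time in s.
With the tool pointing down it reaches from about 0.35 to 0.9 m from the base axis. Payload 7.2 kg.
Tool frame: the origin (TCP) lies midway between the tips of the shut fingers; the grasp point (between the pads) lies 19 mm behind it; z points along the fingers, y is the direction in which the jaws open and shut (so a half turn about z gives the same grasp; the last joint's range is limited). The gripper opens to 85 mm and grips with 20 to 120 N. Pads are 22 mm wide; open, the fingers measure 114 mm over their backs; the gripper's body (76 mm by 85 mm) begins 54 mm behind the grasp point. The pads swing forward as they close: fully open they stand 13 mm farther back than shut.
Start: joints at [1.076, 0.411, -0.013, 1.596, 0.006, 1.134, -0.082], TCP at [0.259, -0.569, 0.204] pointing down, gripper open.
Joint ranges: [-2.95, 2.95], [-0.29, 1.99], [-1.47, 1.44], [0.14, 2.54], [-1.03, 4.17], [0.13, 1.85], [-2.86, 2.86]. Speed limits (rad/s): [2.39, 2.39, 3.01, 3.01, 3.14, 3.14, 3.14].

### API

Orientations are given as a unit quaternion [x, y, z, w].
In Python, from cell import bot, eyes, nets gives the robot as it stands. The module is installed in compiled form; this text tells all that it offers.
- The arm moves only by the tool arm_command, never from a script. Its argument "plan" is a list of rows, each a list of 5 numbers: the shift along the tool's x, y, z in cm, then the turn about the tool's z in degrees, then the closure, from -1 (fully open) to 1 (shut). In form: [[dx, dy, dz, roll, hand], ...]. A call has 1 to 8 rows; each row shifts and turns the pose as measured when the row begins, along the tool's axes as they then stand; what a row does not reach is not made up. A row lasts 1/8 s, in which the tool goes at most 62.5 mm and 10.7 degrees, less where a joint would pass 70% of its speed; a pose out of reach is approached as far as the arm can. A call with a gripper value outside its range is refused whole. The fingers move at their own pace and stop on an object; "force" is the grip in N (left out, the last holds). Time passes only in rows, so rows that do not move let the fingers close. It gives the time, the measured TCP pose, the force and the opening at its end, in the units of the state.
- bot.get_obs(): the state, without advancing time (a new reading comes with each control period).
- eyes.get_image(name): name is "side" or "top"; returns a dict with "img" (384x512x3 uint8, blue, green, red), "intrinsics" (3x3 intrinsics, pixels), "T" (4x4, takes a point from camera to world coordinates). Camera axes: x right, y down, z forward; pixel columns grow to the right and rows downward; lengths in m; the calibration is good to about 2 mm. A picture is of the moment at which its call begins. There is no depth.
- bot.close_job(): hands the job in, once; it reports no verdict.
Trained networks look in a picture, given as the dict that the camera call returned (one of the last four; its "shot" number tells which), for a name from the list of things; names that differ only in an ending like _2 or _b are one class to them, and where a whole thing is asked for, a point or a joint stands for the part that bears it (a point fixed in the world has none). Each returns a list of dicts, best first, with "p" (0 to 1); they miss things now and then, are a little off and sometimes report something else, mostly with a low value. They report only what shows in the picture. A call takes as long as a camera call. They do not tell look-alikes from the thing itself.
- nets.recognise(picture, target): "location" ([x, y, z] in m, in world coordinates, good to about 4 mm: the middle of the surface that is visible of it).
- nets.mark_of(picture, target): "location" ([x, y, z] in m, in world coordinates, good to about 4 mm: a listed point, or the origin of a listed thing).
The state is a dict: "t": time; "joint_pos": joint angles; "qd": joint speeds; "effort": joint torques, N m; "eef_pos": TCP position; "eef_rot": TCP orientation; "force": force on the tool from outside, world axes, zero at the start; "wrist_torque": the same for the moment, N m; "opening": finger opening in m.
Only numpy, scipy, OpenCV 4.12 (cv2) and the standard library are available. Lean on these libraries where they do the work, as an engineer would, in place of code of your own. Each camera call takes 0.05 s, during which the arm holds its last target.

### The job

In the fittings store, three brass samples stand fixed to the floor of the deep grey bin and one loose brass nipple lies on its side among them. Take the loose nipple out of the bin and put it into the steel tray that already holds a nipple like it (not the tray of elbows), lowering it to the tray floor before letting go. Do not shove the nipple that is already in that tray.

Things in the scene. Friction and masses are not known exactly. Their poses are not given: they have to be found in the camera images.
- stray_center (a point): centre of the loose brass nipple, the only fitting lying on its side in the bin; 20 mm above the bin floor. 64 mm long along its x axis (level): middle 24 an eight-sided collar, 40 across flats, ends threaded, 32 in diameter. It rests on a collar flat, so two flats stand upright, 40 apart. 0.19 to 0.32 kg. At least 60 mm is free from its centre to walls and samples.
- bin: fixed grey plastic bin, open on top, 280 x 280 mm outside, 55 high, walls and floor 5 thick; origin at the centre of its underside, on the table top; z up. Three brass samples are fixed upright on its floor and cannot be removed: a round coupling 50 tall, a nipple like the loose one but standing on end, 64 tall, a domed cap 34 tall.
- nipple_tray: fixed steel tray for nipples, open on top, 220 (x) by 140 (y) mm, 30 high, walls and floor 4 thick; origin at the centre of its underside, on the table top; z up. One nipple lies in its +x half, near x = 70 mm; the half nearer the robot is free: set the other down about x = -40, y = 0. A like tray beside it holds two elbows.
- tray_nipple_center (a point): centre of the nipple that already lies in the nipple tray, the same shape and size as the loose one, 20 above the tray floor; x axis along its length, roughly along the tray's y. It is loose.
Mind the look-alikes: they are no part of the job. Leave any red look-alike of the part that bears stray_center alone.

How it is judged:
On the way, in this order (a step that is already met when the one before it is completed fails the run):
1. the loose nipple is lifted out of the bin in the fingers (height (world z) of stray_center above 0.068 m and contact force between the fingers and stray above 0.5 N), for 0.1 s.
2. it is lowered into the nipple tray, to within 20 mm of lying on its floor, still in the fingers (x of stray_center in the frame of nipple_tray between -0.108 and 0.108 m and y of stray_center in the frame of nipple_tray between -0.068 and 0.068 m and z of stray_center in the frame of nipple_tray below 0.045 m and contact force between the fingers and stray above 0.5 N), for 0.05 s.
At the end, for the whole second after the job is handed in: The loose nipple rests inside the nipple tray, its centre within the tray's walls and no more than 45 mm above the table (on the tray floor, not on the other nipple), at rest; the nipple that was there before is within 30 mm of where it was (x of stray_center in the frame of nipple_tray between -0.108 and 0.108 m and y of stray_center in the frame of nipple_tray between -0.068 and 0.068 m and z of stray_center in the frame of nipple_tray below 0.045 m and linear speed of stray below 0.02 m/s and distance of tray_nipple_center from where it was at the start of the episode below 0.03 m); the robot touches nothing.
It fails at once if the nipple already in the tray is shoved by more than 30 mm (distance of tray_nipple_center from where it was at the start of the episode above 0.03 m).
It also fails if it takes over 42 s, if anything falls off the work surface, if the arm or the gripper's body presses on something with over 40 N, if the wrist force passes 120 N, or if a joint passes its speed limit or range.

## Working session

There is one attempt and no reset: what is moved stays moved. The work goes in short steps, Python scripts to look and compute and a tool call to move; the robot and the scene stay as the last step left them, time stands still between calls to the robot, and variables do not carry over. Pictures are saved under pics/ and viewed, and the job is handed in when it is done.

Besides the shell and the picture viewer there is one more tool, called after "Emit:" by a JSON object that holds its "method" and its "body". arm_command: Moves the arm, as the interface text tells. Its arguments: {"type":"object","properties":{"plan":{"type":"array"},"force":{"type":"number"}},"required":["plan"]}

```bash
mkdir -p pics; python3 - <<'E'
from cell import bot, eyes, nets
import cv2
o=bot.get_obs(); print(o['t'],o['eef_pos'],o['eef_rot'],o['opening'],o['force'])
for n in ['top','side']:
    p=eyes.get_image(n); cv2.imwrite(f'pics/{n}0.png',p['img']); print(n,p['intrinsics'],p['T'])
    K=p['intrinsics'];import numpy as np
    for t in ['stray_center','bin','nipple_tray','tray_nipple_center']:
        for r in nets.mark_of(p,t)[:4]:
            l=np.array(r['location']);c=np.linalg.inv(p['T'])@np.r_[l,1];u=np.array(K)@c[:3];print(t,round(r['p'],2),l.round(4),(u[:2]/u[2]).round(0), [k for k in r])
E
```

```text
0.0 [ 0.25846675 -0.56845405  0.20332874] [ 9.77315393e-01  2.11787495e-01 -2.24622897e-04 -7.93002967e-04] 0.08531755048255879 [-0.22819956 -0.26271111 -0.36867704]
top [[365.79974739   0.         252.20359783]
 [  0.         365.79974739 190.61464243]
 [  0.           0.           1.        ]] [[ 0.00531305 -0.99695394  0.07781142  0.3934486 ]
 [-0.99993086 -0.00448038  0.01087168  0.04326753]
 [-0.01048994 -0.07786381 -0.99690882  0.99607488]
 [ 0.          0.          0.          1.        ]]
stray_center 0.86 [0.592  0.1146 0.0209] [230. 145.] ['location', 'p']
stray_center 0.86 [0.379  0.4103 0.0224] [118. 224.] ['location', 'p']
stray_center 0.7 [0.3007 0.1752 0.0196] [206. 254.] ['location', 'p']
bin 0.92 [ 0.5364  0.1738 -0.0016] [209. 167.] ['location', 'p']
nipple_tray 0.83 [ 0.5413 -0.1391  0.001 ] [323. 165.] ['location', 'p']
tray_nipple_center 0.65 [ 0.6119 -0.14    0.0243] [325. 138.] ['location', 'p']
side [[382.40606244   0.         255.44944257]
 [  0.         382.40606244 188.86473522]
 [  0.           0.           1.        ]] [[-0.87963703 -0.3668916   0.30270325  0.14239864]
 [-0.47561034  0.67071659 -0.56915205  0.6760046 ]
 [ 0.00578902 -0.64461601 -0.76448459  0.86955415]
 [ 0.          0.          0.          1.        ]]
stray_center 0.85 [0.5933 0.1218 0.0301] [207. 190.] ['location', 'p']
stray_center 0.82 [0.3847 0.4087 0.0191] [216. 311.] ['location', 'p']
stray_center 0.74 [0.2984 0.1721 0.0178] [293. 249.] ['location', 'p']
bin 0.7 [0.5316 0.1673 0.0007] [218. 216.] ['location', 'p']
nipple_tray 0.63 [ 0.5434 -0.1403 -0.0025] [265. 148.] ['location', 'p']
tray_nipple_center 0.66 [ 0.6123 -0.1374  0.0262] [246. 136.] ['location', 'p']
```

```bash
python3 - <<'E'
import cv2
a=cv2.imread('pics/top0.png')
cv2.imwrite('pics/top0c.png',cv2.resize(a[100:240,140:280],None,fx=4,fy=4,interpolation=cv2.INTER_CUBIC))
E
```

```text
(no output)
```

View pics/top0.png

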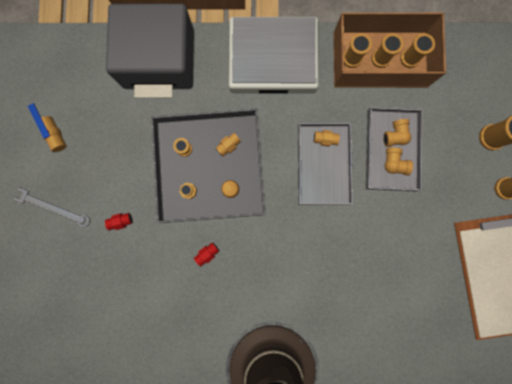

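View pics/side0.png

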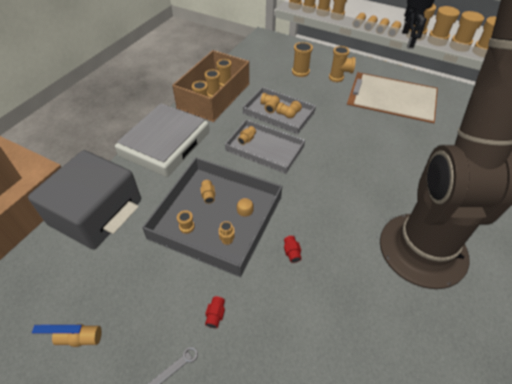

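```bash
sleep 1
```

```text
(no output)
```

View pics/top0c.png

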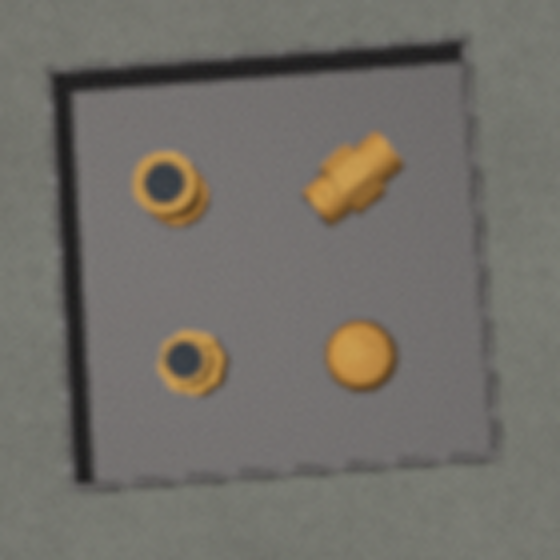

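The candidates for the stray in the top view are:
- brass at (230,145), lying on its side in the bin
- red at (118,222) and red at (206,254), both outside the bin, so look-alikes
- standing samples at (182,147), (188,190) and (230,188)

The piece at (230,145) is the only one lying down in the bin. The crop confirms this, showing its collar and two threaded ends at crop (352,178). Next I'll fit its pose, and that of the tray nipple, in both views.

```bash
cat > h.py <<'E'
import numpy as np, cv2
from scipy.optimize import minimize
def proj(p,P):
    c=(np.asarray(P)-p['T'][:3,3])@p['T'][:3,:3]; u=c@np.array(p['intrinsics']).T; return u[:,:2]/u[:,2:]
def brass(img):
    h=cv2.cvtColor(img,cv2.COLOR_BGR2HSV); return ((h[...,0]>8)&(h[...,0]<28)&(h[...,1]>110)&(h[...,2]>60)).astype(np.uint8)
def parts(x,y,z,yaw):
    R=np.array([[np.cos(yaw),-np.sin(yaw),0],[np.sin(yaw),np.cos(yaw),0],[0,0,1]])
    out=[]
    for a,b,r,n,off in [(-.032,.032,.016,24,0),(-.012,.012,.02/np.cos(np.pi/8),8,np.pi/8)]:
        t=np.arange(n)*2*np.pi/n+off
        out.append(np.vstack([np.c_[np.full(n,s),r*np.cos(t),r*np.sin(t)] for s in (a,b)])@R.T+[x,y,z])
    return out
S=4
def fit(pics,x,y,z):
    rois=[]
    for p in pics:
        c=proj(p,[[x,y,z]])[0].round().astype(int); lo=c-28
        m=brass(p['img']); n,l,st,ce=cv2.connectedComponentsWithStats(m)
        k=1+np.argmin(np.linalg.norm(ce[1:]-c,axis=1)); m=(l==k).astype(np.float32)
        print('blob',st[k],ce[k].round(1))
        rois.append((p,lo,m[lo[1]:lo[1]+56,lo[0]:lo[0]+56]))
    def cost(v):
        s=0
        for p,lo,m in rois:
            im=np.zeros((56*S,56*S),np.uint8)
            for P in parts(v[0],v[1],z,v[2]/10):
                q=(proj(p,P)-lo+.5)*S
                cv2.fillConvexPoly(im,cv2.convexHull((q*16).round().astype(np.int32)),255,shift=4)
            a=cv2.resize(im,(56,56),interpolation=cv2.INTER_AREA)/255.
            s+=np.abs(a-m).sum()/m.sum()
        return s
    best=None
    for y0 in np.arange(0,np.pi,np.pi/6):
        r=minimize(cost,[x,y,y0*10],method='Nelder-Mead',options=dict(initial_simplex=[[x,y,y0*10],[x+.01,y,y0*10],[x,y+.01,y0*10],[x,y,y0*10+3]],xatol=1e-4,fatol=1e-4))
        if best is None or r.fun<best.fun: best=r
    return best.x[0],best.x[1],np.degrees(best.x[2]/10)%180,best.fun
E
python3 - <<'E'
from cell import bot, eyes, nets
from h import *
t,s=eyes.get_image('top'),eyes.get_image('side')
for nm,a in [('stray',(.592,.117,.025)),('trayn',(.612,-.139,.024))]:
    for L in ([t,s],[t],[s]): print(nm,len(L),np.round(fit(L,*a),4))
# tray & bin edge overlay
im=cv2.resize(t['img'][95:230,140:360],None,fx=3.5,fy=3.5,interpolation=cv2.INTER_CUBIC)
cv2.imwrite('pics/t1.png',im)
from scipy.spatial.transform import Rotation as Ro
print(Ro.from_quat(bot.get_obs()['eef_rot']).as_matrix().round(3))
E
```

```text
blob [216 133  24  23 301] [227.7 144.1]
blob [201 180  14  20 210] [207.2 189.7]
stray 2 [5.948000e-01 1.205000e-01 1.291908e+02 5.164000e-01]
blob [216 133  24  23 301] [227.7 144.1]
stray 1 [5.948000e-01 1.205000e-01 1.291171e+02 1.168000e-01]
blob [201 180  14  20 210] [207.2 189.7]
stray 1 [5.961000e-01 1.178000e-01 1.282907e+02 3.902000e-01]
blob [314 130  25  16 296] [326.2 137.7]
blob [240 127  15  16 159] [247.2 134.1]
trayn 2 [ 0.6139 -0.1446 84.7169  0.6477]
blob [314 130  25  16 296] [326.2 137.7]
trayn 1 [ 0.6134 -0.143  81.8199  0.1958]
blob [240 127  15  16 159] [247.2 134.1]
trayn 1 [ 0.6155 -0.1531 99.2537  0.4089]
[[ 0.91   0.414 -0.   ]
 [ 0.414 -0.91  -0.   ]
 [-0.    -0.    -1.   ]]
```

View pics/t1.png

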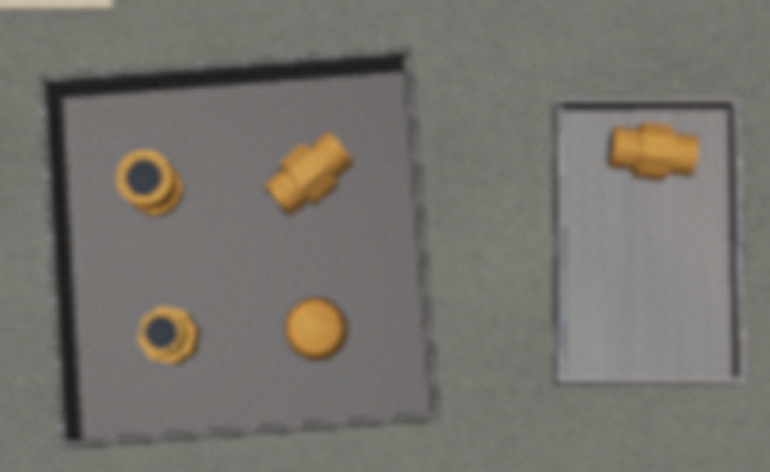

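The stray is at about (0.595, 0.120), z 0.025, with its axis at yaw 129°. The tray nipple is at about (0.613, -0.143). First I'll move above the stray at height, in the fixed tool axes.

Emit:
{"method": "arm_command", "body": {"plan": [[3.7,-3.05,0,0,-0.4],[3.7,-3.05,0,0,-0.4],[3.7,-3.05,0,0,-0.4],[3.7,-3.05,0,0,-0.4],[3.7,-3.05,0,0,-0.4],[3.7,-3.05,0,0,-0.4],[3.7,-3.05,0,0,-0.4],[3.7,-3.05,0,0,-0.4]], "force": 60}}

```text
t: 1.6
eef_pos: [0.4309, -0.2186, 0.2045]
eef_rot: [0.978, 0.208, 0.001, 0.002]
force: [0.9, 0.2, -0.3]
opening: 0.0601
```

Emit:
{"method": "arm_command", "body": {"plan": [[3.7,-3.05,0,0,-0.4],[3.7,-3.05,0,0,-0.4],[3.7,-3.05,0,0,-0.4],[3.7,-3.05,0,0,-0.4],[3.7,-3.05,0,0,-0.4],[3.7,-3.05,0,0,-0.4],[3.7,-3.05,0,0,-0.4],[0,0,0,0,-0.4]]}}

```text
t: 2.6
eef_pos: [0.5861, 0.096, 0.2054]
eef_rot: [0.978, 0.21, 0.003, 0.002]
force: [-0.3, -0.1, 0.1]
opening: 0.0597
```

Emit:
{"method": "arm_command", "body": {"plan": [[0,0,0,-10,-0.4],[0,0,0,-10,-0.4],[0,0,0,-10,-0.4],[0,0,0,-10,-0.4],[0,0,0,-10,-0.4],[0,0,0,-10,-0.4],[0,0,0,-10,-0.4],[0,0,0,-10,-0.4]]}}

```text
t: 3.6
eef_pos: [0.5845, 0.0872, 0.2052]
eef_rot: [0.599, 0.801, -0.002, 0.005]
force: [-0.5, 0.1, 0.3]
opening: 0.0599
```

```bash
cat > w.py <<'E'
import sys,numpy as np
from cell import bot
from scipy.spatial.transform import Rotation as R
o=bot.get_obs(); M=R.from_quat(o['eef_rot']).as_matrix(); p=np.array(o['eef_pos'])
t=np.array([float(a) for a in sys.argv[1:4]]); yaw=float(sys.argv[4])
y=np.degrees(np.arctan2(M[1,0],M[0,0]))
r=-(yaw-y); r=(r+180)%360-180
print(round(o['t'],2),p.round(4),'yaw',y.round(1),'tilt z',M[:,2].round(3),'open',round(o['opening'],4),'F',np.round(o['force'],1),'j7',round(o['joint_pos'][6],2))
print('shift cm (tool axes now)',(M.T@(t-p)*100).round(2),'roll',r.round(1))
E
python3 w.py .595 .120 .2 129
```

```text
3.6 [0.5845 0.0872 0.2052] yaw 106.4 tilt z [ 0.006 -0.01  -1.   ] open 0.0599 F [-0.5  0.1  0.3] j7 -0.21
shift cm (tool axes now) [2.86 1.93 0.49] roll -22.6
```

Emit:
{"method": "arm_command", "body": {"plan": [[0,0,0,-10,-0.4],[0,0,0,-10,-0.4],[0,0,0,-2.5,-0.4],[0,0,0,0,-0.4]]}}

```text
t: 4.1
eef_pos: [0.5837, 0.0815, 0.205]
eef_rot: [0.427, 0.904, -0.005, 0.005]
force: [-0.5, -0.4, -0.6]
opening: 0.0596
```

```bash
python3 w.py .595 .120 .1 129
```

```text
4.1 [0.5837 0.0815 0.205 ] yaw 129.5 tilt z [ 0.005 -0.014 -1.   ] open 0.0596 F [-0.5 -0.4 -0.6] j7 0.16
shift cm (tool axes now) [ 2.4   3.36 10.45] roll 0.5
```

Emit:
{"method": "arm_command", "body": {"plan": [[1.2,1.7,2,0,-0.4],[1.2,1.7,2,0,-0.4],[0,0,2,0,-0.4],[0,0,2,0,-0.4],[0,0,2,0,-0.4],[0,0,0,0,-0.4],[0,0,0,0,-0.4]]}}

```text
t: 4.97
eef_pos: [0.596, 0.114, 0.1003]
eef_rot: [0.432, 0.902, -0.007, 0.007]
force: [0.6, 0.2, 0.5]
opening: 0.06
```

```bash
python3 w.py .595 .120 .01 129; python3 - <<'E'
from cell import eyes
import cv2
for n in ['top','side']:
    i=eyes.get_image(n)['img']; c=i[90:240,130:290] if n=='top' else i[120:290,130:300]
    cv2.imwrite(f'pics/{n}2.png',cv2.resize(c,None,fx=3,fy=3,interpolation=cv2.INTER_CUBIC))
E
```

```text
4.97 [0.596  0.114  0.1003] yaw 128.8 tilt z [ 0.006 -0.018 -1.   ] open 0.06 F [0.6 0.2 0.5] j7 0.02
shift cm (tool axes now) [0.7  0.36 9.02] roll -0.2
```

View pics/side2.png

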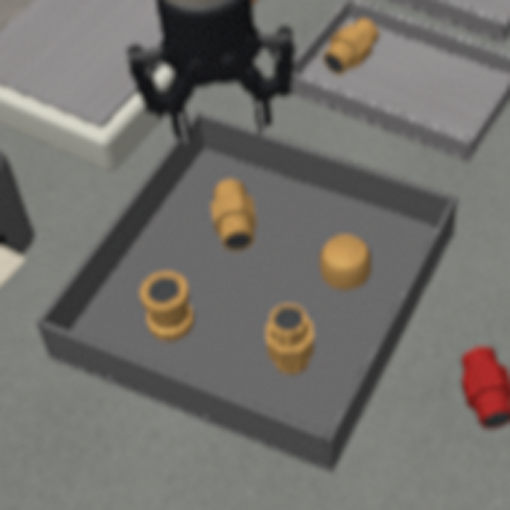

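View pics/top2.png

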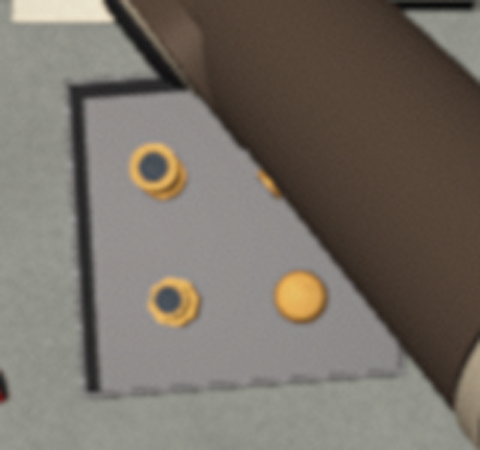

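The side view shows the fingers straddling the nipple (crop (233,213)), with their tips at crop (183,135) and (265,122). The arm hides the nipple in the top view. Next I'll centre and descend.

Emit:
{"method": "arm_command", "body": {"plan": [[0.7,0.35,0,0,-0.4],[0,0,1.5,0,-0.4],[0,0,1.5,0,-0.4],[0,0,1,0,-0.4],[0,0,0,0,-0.4]]}}

```text
t: 5.7
eef_pos: [0.5948, 0.1217, 0.0581]
eef_rot: [0.432, 0.902, -0.007, 0.007]
force: [-1.5, 0.4, -0.5]
opening: 0.0595
```

```bash
python3 w.py .595 .120 .01 129
```

```text
5.7 [0.5948 0.1217 0.0581] yaw 128.8 tilt z [ 0.007 -0.018 -1.   ] open 0.0595 F [-1.5  0.4 -0.5] j7 -0.03
shift cm (tool axes now) [-0.05 -0.06  4.81] roll -0.2
```

Emit:
{"method": "arm_command", "body": {"plan": [[0,0,1.2,0,-0.4],[0,0,1.2,0,-0.4],[0,0,1.2,0,-0.4],[0,0,0.9,0,-0.4],[0,0,0,0,-0.4]]}}

```text
t: 6.32
eef_pos: [0.5951, 0.1206, 0.0096]
eef_rot: [0.432, 0.902, -0.007, 0.007]
force: [0.4, 0.5, -0.7]
opening: 0.0599
```

```bash
python3 w.py .595 .120 .01 129;  python3 - <<'E'
from cell import eyes
import cv2
i=eyes.get_image('side')['img']
cv2.imwrite('pics/side3.png',cv2.resize(i[130:250,150:270],None,fx=5,fy=5,interpolation=cv2.INTER_CUBIC))
E
```

```text
6.33 [0.5951 0.1206 0.0096] yaw 128.8 tilt z [ 0.007 -0.018 -1.   ] open 0.0599 F [ 0.4  0.5 -0.7] j7 -0.07
shift cm (tool axes now) [-0.04 -0.05 -0.04] roll -0.2
```

View pics/side3.png

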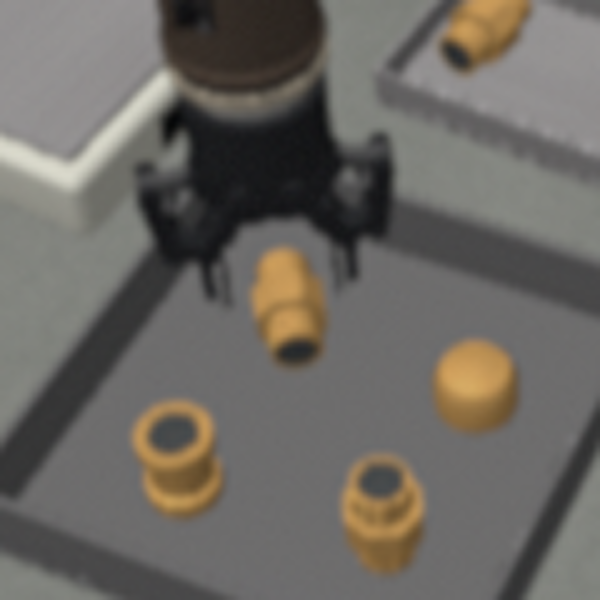

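```bash
python3 - <<'E'
from cell import eyes,bot
from h import *
from scipy.spatial.transform import Rotation as R
p=eyes.get_image('side'); o=bot.get_obs(); M=R.from_quat(o['eef_rot']).as_matrix(); q=np.array(o['eef_pos'])
im=cv2.resize(p['img'][130:250,150:270],None,fx=6,fy=6,interpolation=cv2.INTER_CUBIC)
def dot(P,c):
    for u in (proj(p,P)-[150,130]+.5)*6: cv2.circle(im,tuple(int(a) for a in u),3,c,-1)
for b in (.005,.01,.02): dot([q+M@[0,s*.030,-b] for s in(-1,1)],(0,0,255))
for P in parts(.595,.12,.025,np.radians(129)): dot(P,(255,0,0))
print(fit([p],.595,.12,.025))
cv2.imwrite('pics/side4.png',im[:600,:720])
E
```

```text
blob [201 180  14  20 211] [207.2 189.7]
(np.float64(0.5958596352926526), np.float64(0.11763941263769913), np.float64(128.5540926790536), np.float64(0.38278970355914876))
```

View pics/side4.png

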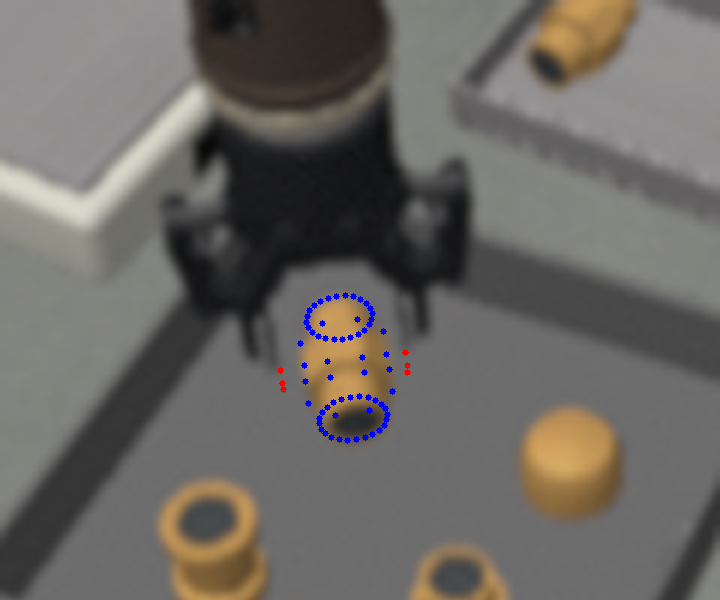

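```bash
python3 - <<'E'
from cell import eyes,bot
from h import *
from scipy.spatial.transform import Rotation as R
p=eyes.get_image('side'); o=bot.get_obs(); M=R.from_quat(o['eef_rot']).as_matrix(); q=np.array(o['eef_pos'])
c=cv2.convertScaleAbs(p['img'][160:210,175:235],alpha=2.0,beta=-40)
im=cv2.resize(c,None,fx=12,fy=12,interpolation=cv2.INTER_CUBIC)
def dot(P,c):
    for u in (proj(p,P)-[175,160]+.5)*12: cv2.circle(im,tuple(int(a) for a in u),3,c,-1)
for b in (.01,.03): dot([q+M@[x,s*.030,-b] for s in(-1,1) for x in (-.011,.011)],(0,0,255))
dot([q+M@[x,s*.0425,-.073] for s in(-1,1) for x in (-.038,.038)],(0,255,0))
cv2.imwrite('pics/side5.png',im)
E
```

```text
(no output)
```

View pics/side5.png

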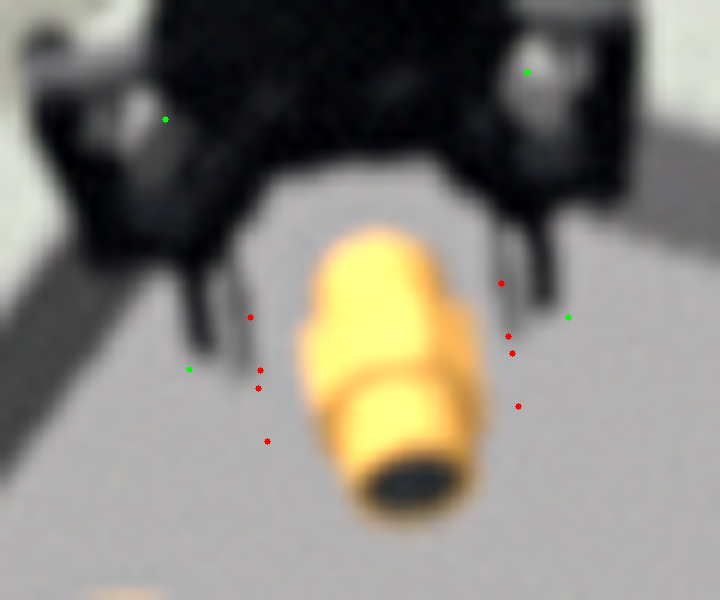

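```bash
python3 - <<'E'
from cell import eyes,bot
from h import *
from scipy.spatial.transform import Rotation as R
p=eyes.get_image('side')
img=cv2.imread('pics/side0.png')
def go(img,q,quat,op,x0,y0,w,h,f,name):
    M=R.from_quat(quat).as_matrix(); q=np.array(q)
    im=cv2.resize(cv2.convertScaleAbs(img[y0:y0+h,x0:x0+w],alpha=1.8),None,fx=f,fy=f,interpolation=cv2.INTER_CUBIC)
    for b,c in ((0,(0,0,255)),(.013,(0,128,255)),(.073,(0,255,0))):
        for u in (proj(p,[q+M@[x,s*op/2,-b] for s in(-1,1) for x in (-.011,.011)])-[x0,y0]+.5)*f: cv2.circle(im,tuple(int(a) for a in u),3,c,-1)
    cv2.imwrite(name,im)
go(img,[0.25846675,-0.56845405,0.20332874],[.977315,.2117875,-.00022462,-.000793],.085,385,0,70,55,10,'pics/s0g.png')
E
```

```text
(no output)
```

View pics/s0g.png

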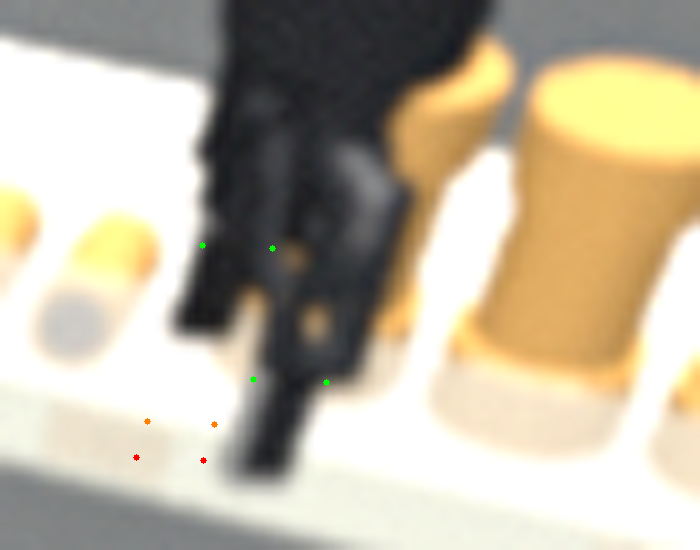

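The visible fingertips sit about 25 mm higher along the tool axis than the stated TCP implies, and this shows in two different poses. I'll go down in small steps and check force and picture.

Emit:
{"method": "arm_command", "body": {"plan": [[0,0,0.3,0,-0.4],[0,0,0.3,0,-0.4],[0,0,0,0,-0.4]]}}

```text
t: 6.9
eef_pos: [0.5966, 0.1208, 0.0054]
eef_rot: [0.432, 0.902, -0.006, 0.009]
force: [-0.0, 0.7, 0.2]
opening: 0.0596
```

```bash
cat > v.py <<'E'
import sys
from cell import eyes,bot
from h import *
from scipy.spatial.transform import Rotation as R
p=eyes.get_image('side'); o=bot.get_obs(); M=R.from_quat(o['eef_rot']).as_matrix(); q=np.array(o['eef_pos'])
x0,y0,w,h,f=[int(a) for a in sys.argv[2:7]]
im=cv2.resize(cv2.convertScaleAbs(p['img'][y0:y0+h,x0:x0+w],alpha=2.,beta=-40),None,fx=f,fy=f,interpolation=cv2.INTER_CUBIC)
for b,c in ((.01,(0,0,255)),(.035,(0,255,0))):
    for u in (proj(p,[q+M@[x,s*o['opening']/2,-b] for s in(-1,1) for x in (-.011,.011)])-[x0,y0]+.5)*f: cv2.circle(im,tuple(int(a) for a in u),3,c,-1)
cv2.imwrite(sys.argv[1],im)
E
python3 w.py .595 .12 .01 129; python3 v.py pics/s6.png 175 160 60 50 12
```

```text
6.9 [0.5966 0.1208 0.0054] yaw 128.8 tilt z [ 0.01  -0.018 -1.   ] open 0.0596 F [-0.   0.7  0.2] j7 -0.08
shift cm (tool axes now) [ 0.03 -0.18 -0.46] roll -0.2
```

View pics/s6.png

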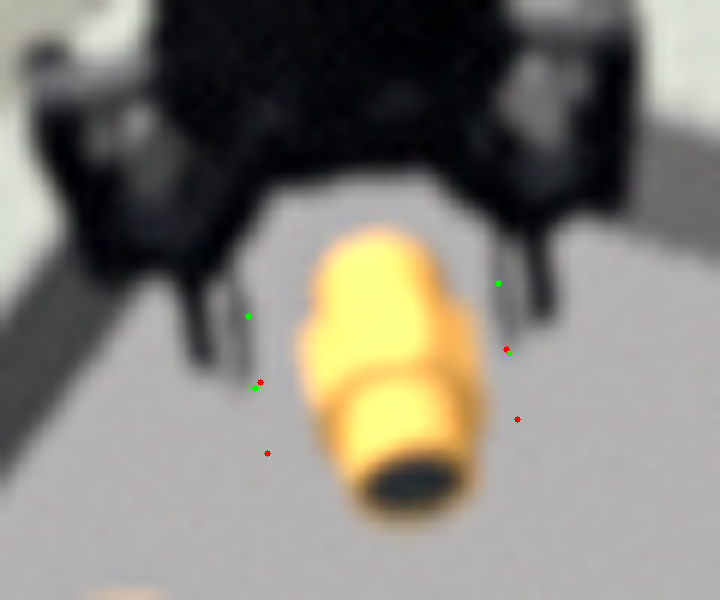

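Emit:
{"method": "arm_command", "body": {"plan": [[0,0.15,0.4,0,-0.4],[0,0,0.3,0,-0.4],[0,0,0,0,-0.4]]}}

```text
t: 7.32
eef_pos: [0.5981, 0.1218, -0.002]
eef_rot: [0.432, 0.902, -0.006, 0.009]
force: [-0.5, 0.7, 0.8]
opening: 0.0596
```

```bash
python3 w.py .595 .12 .0 129
```

```text
7.33 [ 0.5981  0.1218 -0.002 ] yaw 128.8 tilt z [ 0.01  -0.018 -1.   ] open 0.0596 F [-0.5  0.7  0.8] j7 -0.09
shift cm (tool axes now) [ 0.05 -0.35 -0.2 ] roll -0.2
```

Emit:
{"method": "arm_command", "body": {"plan": [[0,-0.35,0,0,-0.4],[0,0,0.3,0,-0.4],[0,0,0.3,0,-0.4],[0,0,0,0,-0.4]]}}

```text
t: 7.82
eef_pos: [0.5951, 0.1192, -0.0084]
eef_rot: [0.432, 0.902, -0.006, 0.009]
force: [-0.5, -0.1, 0.2]
opening: 0.06
```

```bash
python3 w.py .595 .12 .0 129;python3 v.py pics/s7.png 175 160 60 50 12
```

```text
7.83 [ 0.5951  0.1192 -0.0084] yaw 128.8 tilt z [ 0.01  -0.018 -1.   ] open 0.06 F [-0.5 -0.1  0.2] j7 -0.09
shift cm (tool axes now) [ 0.05  0.04 -0.84] roll -0.2
```

View pics/s7.png

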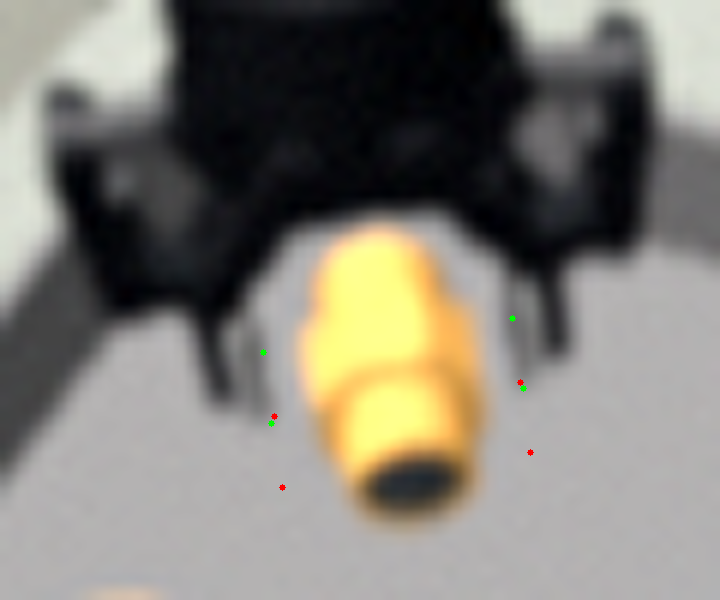

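There's no contact with the TCP reading below the floor, so the offset is real: the tips stand about 35 mm behind the reported TCP. I'll go 10 mm further down.

Emit:
{"method": "arm_command", "body": {"plan": [[0,0,0.4,0,-0.4],[0,0,0.3,0,-0.4],[0,0,0.3,0,-0.4],[0,0,0,0,-0.4]]}}

```text
t: 8.38
eef_pos: [0.5953, 0.1192, -0.019]
eef_rot: [0.432, 0.902, -0.006, 0.009]
force: [0.5, -0.5, -0.3]
opening: 0.0596
```

```bash
python3 w.py .595 .12 .0 129;python3 v.py pics/s8.png 175 160 60 50 12
```

```text
8.38 [ 0.5953  0.1192 -0.019 ] yaw 128.8 tilt z [ 0.01  -0.018 -1.   ] open 0.0596 F [ 0.5 -0.5 -0.3] j7 -0.1
shift cm (tool axes now) [ 0.05  0.02 -1.91] roll -0.2
```

View pics/s8.png

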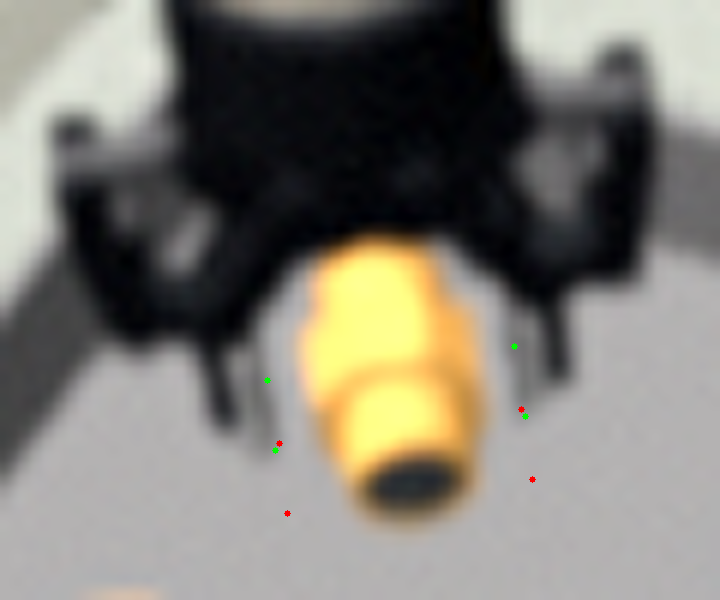

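Emit:
{"method": "arm_command", "body": {"plan": [[0,0,0,0,1],[0,0,0,0,1],[0,0,0,0,1],[0,0,0,0,1],[0,0,0,0,1],[0,0,0,0,1]], "force": 60}}

```text
t: 9.18
eef_pos: [0.5956, 0.1193, -0.0185]
eef_rot: [0.432, 0.902, -0.005, 0.009]
force: [-0.1, -0.3, -0.3]
opening: 0.0395
```

```bash
python3 w.py .595 .12 .0 129;python3 v.py pics/s9.png 175 160 60 50 12
```

```text
9.18 [ 0.5956  0.1193 -0.0185] yaw 128.8 tilt z [ 0.011 -0.017 -1.   ] open 0.0395 F [-0.1 -0.3 -0.3] j7 -0.1
shift cm (tool axes now) [ 0.05 -0.01 -1.86] roll -0.2
```

View pics/s9.png

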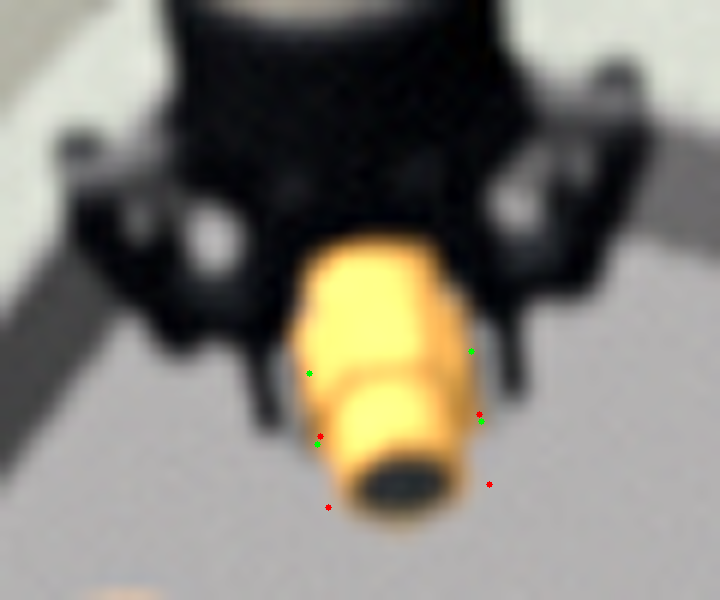

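The opening of 39.5 mm matches the collar flats. I'll lift and look.

Emit:
{"method": "arm_command", "body": {"plan": [[0,0,-1,0,1],[0,0,-2,0,1],[0,0,-2.5,0,1],[0,0,-2.5,0,1],[0,0,-2.5,0,1],[0,0,-2,0,1],[0,0,-1,0,1],[0,0,0,0,1]]}}

```text
t: 10.22
eef_pos: [0.5934, 0.122, 0.1268]
eef_rot: [0.432, 0.902, -0.005, 0.009]
force: [-0.6, 0.2, -3.3]
opening: 0.0389
```

```bash
python3 w.py .502 -.14 .12 90;python3 v.py pics/s10.png 165 110 100 80 7
```

```text
10.22 [0.5934 0.122  0.1268] yaw 128.8 tilt z [ 0.012 -0.018 -1.   ] open 0.0389 F [-0.6  0.2 -3.3] j7 0.02
shift cm (tool axes now) [-14.66 -23.55   1.02] roll 38.8
```

View pics/s10.png

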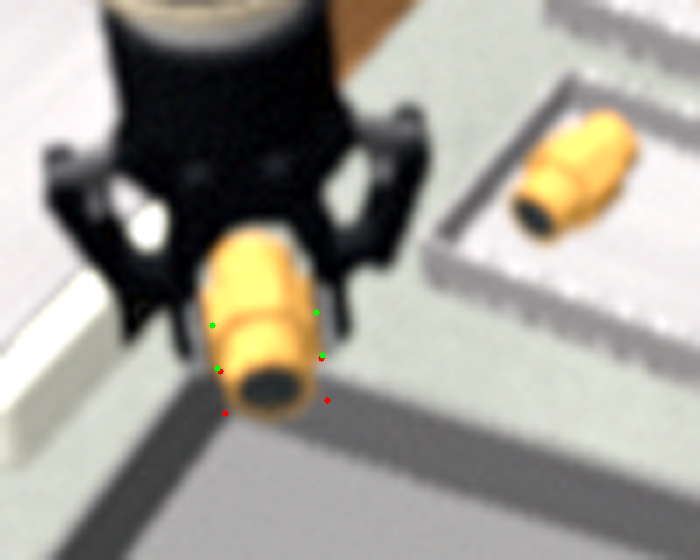

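The nipple is held level, and the wrist feels 3.3 N. Next I'll carry it over the tray.

Emit:
{"method": "arm_command", "body": {"plan": [[-1.85,-2.95,0,0,1],[-1.85,-2.95,0,0,1],[-1.85,-2.95,0,0,1],[-1.85,-2.95,0,0,1],[-1.85,-2.95,0,0,1],[-1.85,-2.95,0,0,1],[-1.85,-2.95,0,0,1],[-1.7,-2.9,0,0,1]]}}

```text
t: 11.28
eef_pos: [0.4945, -0.1446, 0.1211]
eef_rot: [0.429, 0.903, -0.006, 0.002]
force: [0.7, 0.5, -2.2]
opening: 0.0387
```

Emit:
{"method": "arm_command", "body": {"plan": [[0,0,0,10,1],[0,0,0,10,1],[0,0,0,10,1],[0,0,0,9,1],[0,0,0,0,1]]}}

```text
t: 11.9
eef_pos: [0.489, -0.1487, 0.1156]
eef_rot: [0.715, 0.699, -0.008, -0.0]
force: [0.0, 0.2, -2.3]
opening: 0.0391
```

```bash
python3 w.py .502 -.14 .08 90
```

```text
11.9 [ 0.489  -0.1487  0.1156] yaw 88.7 tilt z [-0.012 -0.011 -1.   ] open 0.0391 F [ 0.   0.2 -2.3] j7 -0.09
shift cm (tool axes now) [0.94 1.32 3.53] roll -1.3
```

Emit:
{"method": "arm_command", "body": {"plan": [[0.95,1.3,0,0,1],[0,0,1.5,0,1],[0,0,1.5,0,1],[0,0,1.5,0,1],[0,0,1.5,0,1],[0,0,0,0,1]]}}

```text
t: 12.65
eef_pos: [0.5007, -0.1389, 0.0486]
eef_rot: [0.712, 0.702, -0.009, -0.003]
force: [0.1, -0.6, -2.3]
opening: 0.039
```

```bash
python3 w.py .502 -.14 -.019 90; python3 v.py pics/s11.png 210 90 100 80 7; python3 - <<'E'
from cell import eyes
import cv2
cv2.imwrite('pics/top11.png',eyes.get_image('top')['img'])
E
```

```text
12.65 [ 0.5007 -0.1389  0.0486] yaw 89.2 tilt z [-0.016 -0.009 -1.   ] open 0.039 F [ 0.1 -0.6 -2.3] j7 -0.17
shift cm (tool axes now) [-0.05  0.25  6.75] roll -0.8
```

View pics/s11.png

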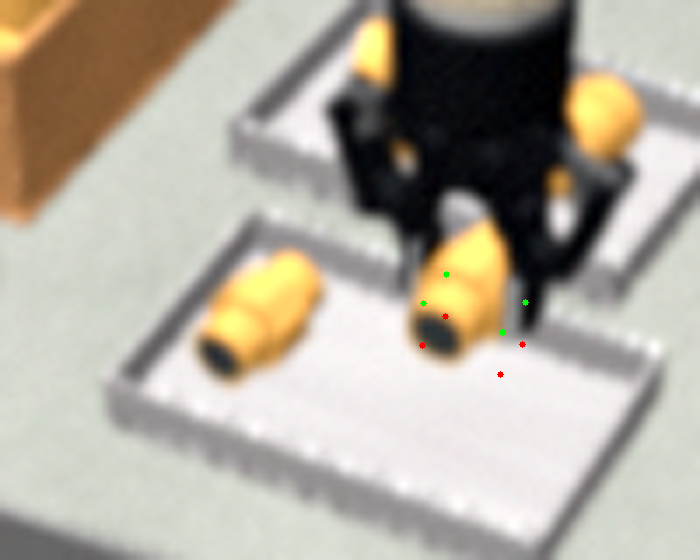

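View pics/top11.png

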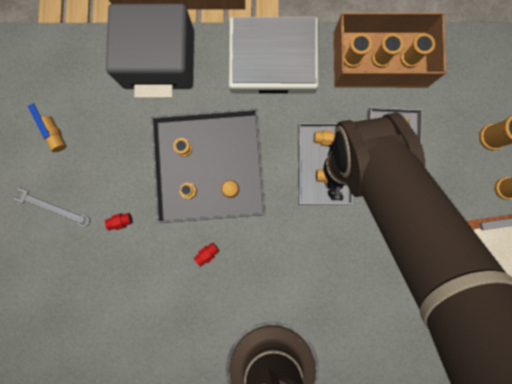

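The nipple is held over the free half of the tray, and the other nipple at crop (260,315) is undisturbed. I'll lower it.

Emit:
{"method": "arm_command", "body": {"plan": [[0,0.25,0,0,1],[0,0,1.3,0,1],[0,0,1.3,0,1],[0,0,1.3,0,1],[0,0,1.3,0,1],[0,0,0.7,0,1],[0,0,0,0,1]]}}

```text
t: 13.62
eef_pos: [0.5042, -0.1399, -0.0127]
eef_rot: [0.712, 0.702, -0.008, -0.001]
force: [-0.2, -0.9, -2.4]
opening: 0.039
```

```bash
python3 w.py .502 -.14 -.0195 90
```

```text
13.62 [ 0.5042 -0.1399 -0.0127] yaw 89.2 tilt z [-0.013 -0.01  -1.   ] open 0.039 F [-0.2 -0.9 -2.4] j7 -0.24
shift cm (tool axes now) [-0.01 -0.21  0.68] roll -0.8
```

Emit:
{"method": "arm_command", "body": {"plan": [[0,0,0.3,0,1],[0,0,0.2,0,1],[0,0,0.1,0,1],[0,0,0,0,1]]}}

```text
t: 14.12
eef_pos: [0.505, -0.1402, -0.0182]
eef_rot: [0.712, 0.702, -0.008, -0.0]
force: [0.3, -0.4, -2.5]
opening: 0.0391
```

```bash
python3 w.py .502 -.14 -.0195 90; python3 v.py pics/s12.png 210 90 100 80 7
```

```text
14.12 [ 0.505  -0.1402 -0.0182] yaw 89.2 tilt z [-0.011 -0.01  -1.   ] open 0.0391 F [ 0.3 -0.4 -2.5] j7 -0.25
shift cm (tool axes now) [ 0.01 -0.3   0.14] roll -0.8
```

View pics/s12.png

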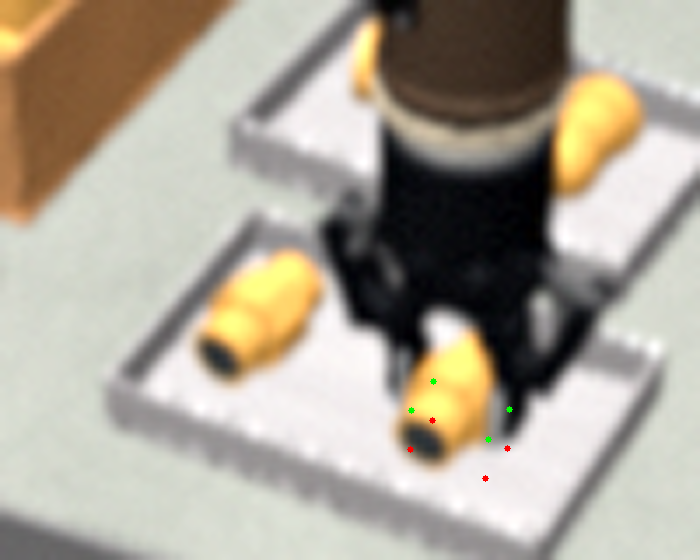

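Emit:
{"method": "arm_command", "body": {"plan": [[0,0,0.15,0,1],[0,0,0,0,1]]}}

```text
t: 14.42
eef_pos: [0.5052, -0.1403, -0.0194]
eef_rot: [0.712, 0.702, -0.007, 0.0]
force: [-0.3, -1.2, -3.1]
opening: 0.0389
```

Emit:
{"method": "arm_command", "body": {"plan": [[0,0,0.15,0,1],[0,0,0,0,1]]}}

```text
t: 14.68
eef_pos: [0.5054, -0.1403, -0.0193]
eef_rot: [0.712, 0.702, -0.008, 0.001]
force: [0.0, 0.5, -2.8]
opening: 0.0388
```

Emit:
{"method": "arm_command", "body": {"plan": [[0,0,0.3,0,1],[0,0,0,0,1]]}}

```text
t: 14.92
eef_pos: [0.5059, -0.1404, -0.0192]
eef_rot: [0.712, 0.702, -0.008, 0.002]
force: [0.7, 0.0, -2.6]
opening: 0.0393
```

The TCP stops at -0.019, which is where floor contact was expected. I'll release to partly open.

Emit:
{"method": "arm_command", "body": {"plan": [[0,0,0,0,0],[0,0,0,0,-0.3],[0,0,0,0,-0.4],[0,0,0,0,-0.4],[0,0,0,0,-0.4]]}}

```text
t: 15.55
eef_pos: [0.5064, -0.1405, -0.0197]
eef_rot: [0.712, 0.702, -0.008, 0.002]
force: [0.2, 0.6, -0.0]
opening: 0.0595
```

```bash
python3 w.py .502 -.14 -.0195 90; python3 v.py pics/s13.png 210 90 100 80 7
```

```text
15.55 [ 0.5064 -0.1405 -0.0197] yaw 89.2 tilt z [-0.009 -0.014 -1.   ] open 0.0595 F [ 0.2  0.6 -0. ] j7 -0.26
shift cm (tool axes now) [ 0.04 -0.44 -0.02] roll -0.8
```

View pics/s13.png

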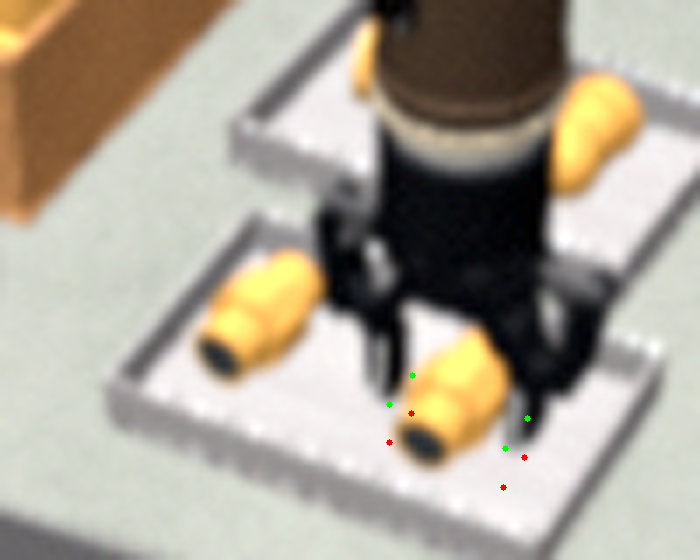

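The fingers are clear on both sides, so I'll raise straight up and then check.

Emit:
{"method": "arm_command", "body": {"plan": [[0,0,-1,0,-0.4],[0,0,-2,0,-0.4],[0,0,-3,0,-0.4],[0,0,-3,0,-0.4],[0,0,-3,0,-0.4],[0,0,-3,0,-0.4],[0,0,-2,0,-0.4],[0,0,0,0,-0.4]]}}

```text
t: 16.6
eef_pos: [0.508, -0.1372, 0.1602]
eef_rot: [0.712, 0.702, -0.007, 0.003]
force: [0.2, 0.6, 0.5]
opening: 0.0599
```

```bash
python3 w.py .502 -.14 .1 90; python3 - <<'E'
from cell import eyes,nets
from h import *
s=eyes.get_image('side'); cv2.imwrite('pics/s14.png',s['img'])
print(fit([s],.505,-.14,.024), fit([s],.613,-.144,.024))
for r in nets.mark_of(s,'stray_center'): print(r)
E
```

```text
16.6 [ 0.508  -0.1372  0.1602] yaw 89.2 tilt z [-0.006 -0.014 -1.   ] open 0.0599 F [0.2 0.6 0.5] j7 -0.08
shift cm (tool axes now) [-0.2  -0.56  6.02] roll -0.8
blob [268 138  15  16 158] [275.3 145.5]
blob [240 126  15  16 159] [247.3 134. ]
(np.float64(0.5102490765114287), np.float64(-0.14669046125276597), np.float64(98.83579385270117), np.float64(0.48423926532638367)) (np.float64(0.6161093854803583), np.float64(-0.15419655218483952), np.float64(99.36216876694381), np.float64(0.4049574546799851))
{'location': [0.296, 0.1745, 0.0198], 'p': 0.93}
{'location': [0.3856, 0.4092, 0.0214], 'p': 0.8}
{'location': [0.5082, -0.1389, 0.03], 'p': 0.53}
```

View pics/s14.png

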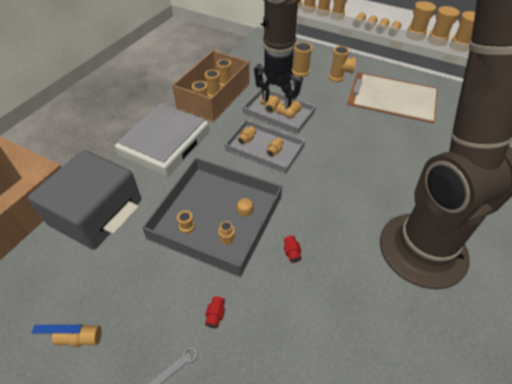

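The stray lies in the tray at (275,146). The other nipple's blob is at (247,134), the same as before. The gripper is clear of everything, so I'll hand in.

```bash
python3 -c "
from cell import bot
print(bot.close_job())"
```

```text
the job is handed in; nothing more can be done
None
```

I took the loose brass nipple out of the bin, gripping it across its collar flats (opening 39.5 mm). I lowered it onto the floor of the nipple tray, released it and handed the job in at about 17 s; no verdict is reported.

**Last checks:**
- **Stray:** it lies at about (0.508, -0.139), in the free half of the tray near x = -35 mm. The network put its centre at z 0.030, which is within the 45 mm limit.
- **Nipple already in the tray:** its outline in the side view is unchanged to 0.1 px, so it was not shoved.
- **Gripper:** it is raised clear, with about zero force on the wrist.

**Checks that disagreed:**
- **Fingertip position:** the fingertips stood about 25 mm further back from the reported TCP than the text implies. The pictures showed this in two poses, and there was no contact with the reported TCP below the floor. I set the grasp and release heights from the pictures instead.
- **Floor contact:** it did not show clearly in the wrist force. I took it from the TCP stopping at -0.019, the height expected from the grasp.
- **Side-view fits:** fitting the tray pieces from the side view alone gave positions up to about 10 mm off the other estimates in y. They are rough, because the threaded ends are partly dark. The top view was not retaken after release.

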